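# Edge a metal blank out of its cradle and set it against the stop of the marking-out bed

### The job

Press lightly on the blue-topped steel blank and edge it out over the open end of its green cradle until three or four centimetres overhang, pinch the overhanging part by its two long sides, and carry it to the dark marking-out bed. Leave it there lying flat, straight and in the middle between the yellow lines, with its free end gently pushed home against the red end stop. Be gentle throughout (nowhere press or push with more than about 20 N), do not drop or tip up the blank, and leave the other things on the bench alone.

Things in the scene. Friction and masses are not known exactly. Their poses are not given: they have to be found in the camera images.
- cradle: Fixed green cradle, 164 (x) x 100 (y) mm, hard level floor 60 to 80 mm above the bench (varies). Origin: 60 mm below the floor's level, under the middle; z up. Open end: sheer edge at x = -82 mm, no lip. Side rails (20 mm wide, inner faces y = +-30 mm, full length) and a back wall (inner face x = +72 mm) rise 8 mm, level with the blank's top: no room for a finger beside or behind it. Press 8 to 15 N; go down at about 5 mm/s and stop by force.
- blank_mid (a point): Centre (half-way up) of the loose steel blank, 150 (x) x 56 (y) x 8 (z) mm, about 0.5 kg, flat blue patch on top. Starts on the cradle floor, 1 to 4 mm clear of rails and back wall, axes along the cradle's. Friction on the floor about 0.2 (varies); a fingertip pressed on top holds better and drags it, but slips if it presses too lightly. It tips off at 75 mm overhang.
- blank_front (a point): Middle (half-way up) of the blank's -x end face, the end that comes out first, 75 mm from its centre. Same axes as the blank.
- bed: Fixed dark steel bed, flat top 110 (x) x 90 (y) mm, 60 to 80 mm above the bench (varies), a yellow line along each long side. Origin: 60 mm below the top, under its middle; z up. At its +x end a red stop, face at x = +55 mm, 12 mm thick, 25 mm high. The -x end is open and sheer: a blank lying home has its +x end on the stop, centre at x = -20 mm, its last 40 mm out over the open end. Friction about 0.3.
- hammer: Bystander, loose: hammer with a red handle lying along its x. Origin: centre of its underside. Leave it alone.
- screwdriver: Bystander, loose: screwdriver with a red handle lying along its x. Origin: centre of its underside. Leave it alone.
- mug: Bystander, loose: blue mug, 80 mm across, 90 mm high. Origin: centre of its underside. Leave it alone.
- oil: Bystander, loose: amber oil bottle, 56 mm across, 130 mm high. Origin: centre of its underside. Leave it alone.
- puck: Bystander, loose: brass puck, 40 mm across, 22 mm high, standing between cradle and bed. Origin: centre of its underside. Leave it alone.
- jar: Bystander, loose: lidded jar, 60 mm across, 70 mm high. Origin: centre of its underside. Leave it alone.
- collar: Bystander, loose: copper ring, 70 mm across, 20 mm high. Origin: centre of its underside. Leave it alone.
- blank: The loose blank itself; origin: centre of its underside, 4 mm below blank_mid, same axes.
Not all that is in view belongs to the job. What is meant by the blank is not brown or turquoise, and is the smaller of those in its own colour.

How it is judged:
By the outcome, as a careful person would: the job done as asked, in the order asked, and still so for the second after the job is handed in, with the robot touching nothing.
It also fails if it takes over 69 s, if anything falls off the work surface, if the arm or the gripper's body presses on something with over 40 N, if the wrist force passes 120 N, or if a joint passes its speed limit or range.

### The arm

A 6-joint arm with a two-finger parallel gripper is mounted at the origin on the work surface. World frame = base frame: x ahead of the robot, y to its left, z up, the work surface at z = 0. Lengths are in mm, angles in rad, forces in N, time in s.
With the tool pointing down it reaches from about 300 to 850 mm from the base axis. Payload 4.2 kg.
Tool frame: the origin (TCP) lies midway between the tips of the shut fingers; the grasp point (between the pads) lies 19 mm behind it; z points along the fingers, y is the line along which they close (so a half turn about z gives the same grasp; the last joint's range is limited). The gripper opens to 91 mm and grips with 3 to 60 N. Pads are 32 mm wide; open, the fingers measure 118 mm over their backs; the gripper's body (76 mm by 178 mm) begins 60 mm behind the grasp point.
Start: joints at [-1.292, 0.32, 1.565, -0, 1.257, -0.02], TCP at [169.268, -549.538, 213.976] pointing down, gripper open.
Joint ranges: [-3.11, 3.11], [-0.84, 2.01], [0.21, 2.61], [-1.34, 4.49], [0.05, 2.63], [-2.56, 2.56]. Speed limits (rad/s): [2.57, 2.57, 3.14, 3.14, 3.14, 3.14].

### API

Orientations are given as a unit quaternion [x, y, z, w].
In Python, from station import ctrl gives the robot as it stands.
- The arm moves only by the tool step_arm, never from a script. Its argument "plan" is a list that holds one entry, the list of rows, each a list of 7 numbers: the shift along the world's x, y, z in mm, then the turn, a rotation vector about the world's x, y, z in degrees, then the gripper's target within -1 to 1 (shut at 1, half-way at 0, fully open at -1). In form: [[[x, y, z, rx, ry, rz, grip], ...]]. A call has 1 to 20 rows; each row is the pose to reach, as a shift and turn from the pose commanded when the call began; what a row does not reach only later rows make up. A row lasts 1/10 s, in which the tool goes at most 50 mm and 8.59 degrees, less where a joint would pass 70% of its speed; a pose out of reach is approached as far as the arm can. A call with a gripper value outside its range is refused whole. The fingers move at their own pace and stop on an object; "grip_force" is the grip in N (left out, the last holds). Time passes only in rows, so rows that repeat a pose let the fingers close. It gives the time, the measured TCP pose, the force, the opening and the grip force at its end, in the units of the state.
- ctrl.observe(): the state, without advancing time (a new reading comes with each control period).
- ctrl.snapshot(name): name is "side" or "top" or "wrist"; returns a dict with "pixels" (480x640x3 uint8, red, green, blue), "camera_matrix" (3x3 intrinsics, pixels), "k1" (the pictures are not rectified: a ray, as slopes to the right and down, at radius r is drawn at 1 + k1 r^2 times it, then the intrinsics apply), "R" (3x3) and "t" (3): a world point X has camera coordinates R X + t. Camera axes: x right, y down, z forward; pixel columns grow to the right and rows downward; lengths in mm; the calibration is good to about 2 mm. A picture is of the moment at which its call begins. There is no depth.
- ctrl.job_done(): hands the job in; it is judged then, once.
The state is a dict: "clock": time; "q": joint angles; "qd": joint speeds; "tau": joint torques, N m; "eef_pos": TCP position; "tool_rot": TCP orientation; "ft_force": force on the tool from outside, world axes, zero at the start; "wrist_torque": the same for the moment, N m; "opening": finger opening in mm; "finger_force": force on a finger pad.
Only numpy, scipy, OpenCV 4.12 (cv2) and the standard library are available. Lean on these libraries where they do the work, as an engineer would, in place of code of your own. Each camera call takes 0.05 s, during which the arm holds its last target. There are 200 camera calls.

## Working session

There is one attempt and no reset: what is moved stays moved. The work goes in short steps, Python scripts to look and compute and a tool call to move; the robot and the scene stay as the last step left them, time stands still between calls to the robot, and variables do not carry over. Pictures are saved under pics/ and viewed, at most 12 in all, crops included, and the job is handed in when it is done.

Besides the shell and the picture viewer there is one more tool, called after "Request:" as name([rows], argument=value, ...), one row to a line, values as JSON. step_arm: Moves the arm, as the interface text tells. Its arguments: {"type":"object","properties":{"plan":{"type":"array","items":{"type":"array","items":{"type":"array","items":{"type":"number"}}}},"grip_force":{"type":"number"}},"required":["plan"]}

```bash
mkdir -p pics
python3 - <<'E'
from station import ctrl
import cv2,pickle
d={}
for n in("top","side"):
    s=ctrl.snapshot(n); d[n]=s; cv2.imwrite(f"pics/{n}0.png",s["pixels"][:,:,::-1])
    print(n,s["camera_matrix"],s["k1"],s["R"],s["t"])
pickle.dump(d,open("s0.pkl","wb"))
print(ctrl.observe())
E
```

```text
top [[614.73330373   0.         320.82632218]
 [  0.         614.73330373 248.40987391]
 [  0.           0.           1.        ]] -0.06980535450784939 [[-0.02191696 -0.99969819 -0.0110987 ]
 [-0.99175804  0.02314194 -0.12601764]
 [ 0.12623645  0.0082453  -0.99196591]] [  28.84572883  579.93051191 1379.64544474]
side [[556.44662878   0.         323.80121962]
 [  0.         556.44662878 236.78745655]
 [  0.           0.           1.        ]] -0.023052775084892663 [[ 0.98921181 -0.14550912 -0.01694368]
 [-0.10147518 -0.59720902 -0.79564073]
 [ 0.10565407  0.78877657 -0.60553178]] [-549.97905292  127.02692365 1131.28291352]
{'clock': 0.1, 'q': array([-1.29200230e+00,  3.20198713e-01,  1.56548846e+00, -9.95968096e-06,
        1.25742260e+00, -2.00112577e-02]), 'qd': array([ 0.0009954 , -0.00049363, -0.00496774,  0.00233382,  0.00014182,
       -0.00084804]), 'tau': array([ 7.02780289e-04, -4.13331699e+01, -2.32508111e+01,  7.29790097e-02,
        4.22123086e-02, -6.59314787e-05]), 'eef_pos': array([ 169.140688  , -549.10960311,  213.24779277]), 'tool_rot': array([ 9.88859656e-01,  1.48848937e-01, -1.02573754e-04, -7.51605574e-04]), 'ft_force': array([ 0.3501307 ,  0.49443845, -0.94085588]), 'wrist_torque': array([0.01005603, 0.02479283, 0.01405736]), 'finger_force': 0.0, 'opening': 91.42498036146146}
```

View pics/top0.png

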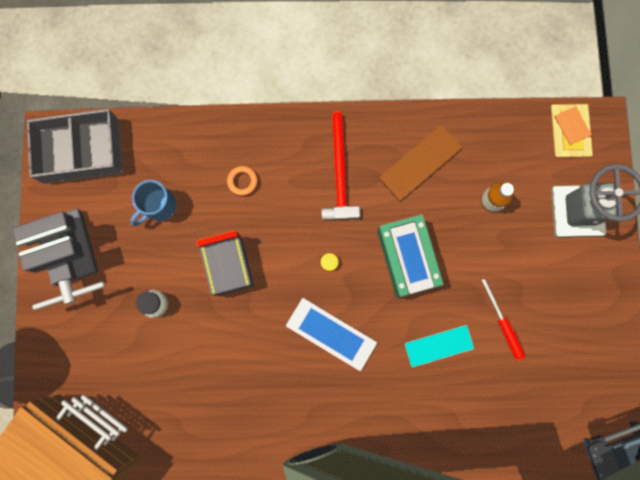

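View pics/side0.png

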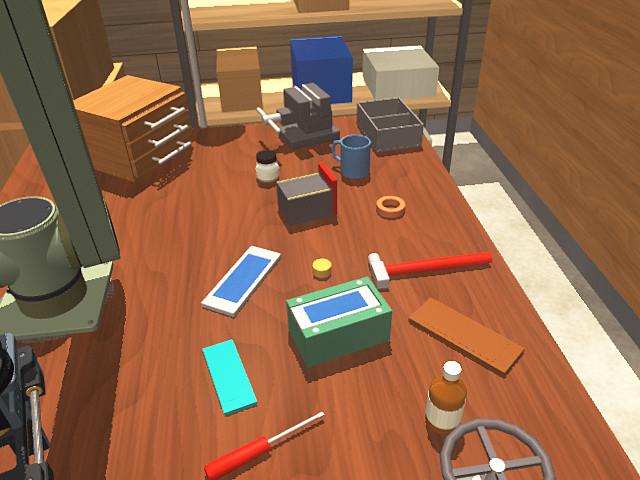

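Run:
```python
import pickle,cv2,numpy as np
d=pickle.load(open("s0.pkl","rb"))
c=lambda n,x,y:cv2.resize(d[n]["pixels"][y:y+75,x:x+100,::-1],(400,300),interpolation=cv2.INTER_NEAREST)
def c2(n,x,y,w,h):return cv2.resize(d[n]["pixels"][y:y+h,x:x+w,::-1],(400,300),interpolation=cv2.INTER_CUBIC)
im=np.vstack([np.hstack([c2("top",350,212,120,90),c2("side",270,270,132,99)]),np.hstack([c2("top",170,222,120,90),c2("side",250,155,120,90)])])
cv2.imwrite("pics/z.png",im)
```

```text
(no output)
```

View pics/z.png

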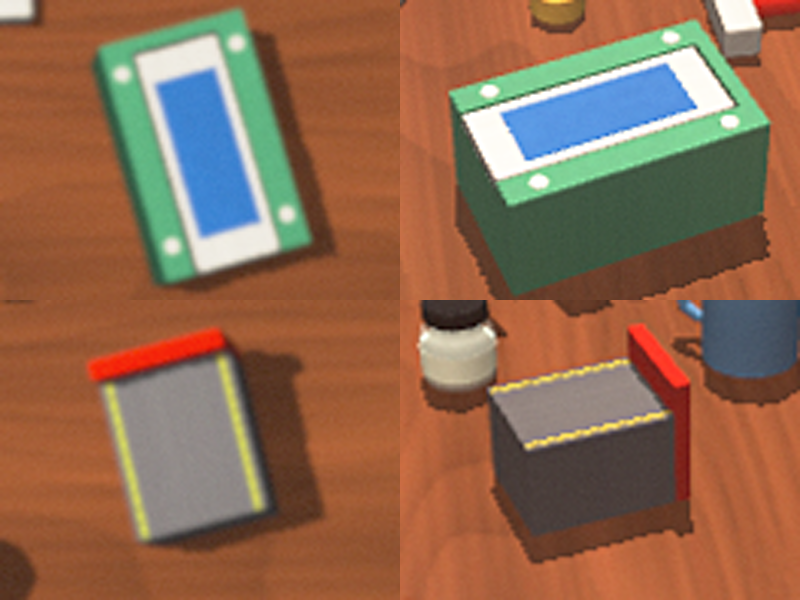

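```bash
cat > h.py <<'E'
import numpy as np,cv2,pickle
def rays(s,uv):
    K=s["camera_matrix"];k=s["k1"]
    p=cv2.undistortPoints(np.float64(uv).reshape(-1,1,2),K,np.array([k,0,0,0.])).reshape(-1,2)
    D=np.c_[p,np.ones(len(p))]@s["R"]; C=-s["R"].T@s["t"]
    return C,D
def onz(s,uv,z):
    C,D=rays(s,uv); return C+D*((z-C[2])/D[:,2])[:,None]
def tri(s1,u1,s2,u2):
    C1,D1=rays(s1,[u1]);C2,D2=rays(s2,[u2]);A=np.c_[D1[0],-D2[0]]
    x=np.linalg.lstsq(A,C2-C1,rcond=None)[0]
    a=C1+D1[0]*x[0];b=C2+D2[0]*x[1]; return (a+b)/2,np.linalg.norm(a-b)
def mask(s,lo,hi,roi):
    m=cv2.inRange(cv2.cvtColor(s["pixels"],cv2.COLOR_RGB2HSV),lo,hi)
    o=np.zeros_like(m);x0,y0,x1,y1=roi;o[y0:y1,x0:x1]=m[y0:y1,x0:x1];return o
def cen(m):
    M=cv2.moments(m,True);return np.array([M["m10"],M["m01"]])/M["m00"]
def big(m):
    n,l,st,c=cv2.connectedComponentsWithStats(m);i=1+np.argmax(st[1:,4]);return (l==i).astype(np.uint8)*255
def rect(s,m,z):
    c=max(cv2.findContours(m,0,cv2.CHAIN_APPROX_NONE)[0],key=cv2.contourArea)
    P=onz(s,c.reshape(-1,2),z)[:,:2];return cv2.minAreaRect(P.astype(np.float32))
BLUE=((100,120,100),(120,255,255));GREEN=((60,80,30),(90,255,255));YEL=((22,90,90),(35,255,255))
def yaw(s,m,z):
    # principal axis of filled mask cast on plane z
    v,u=np.nonzero(m);P=onz(s,np.c_[u,v],z)[:,:2];c=P.mean(0)
    w,V=np.linalg.eigh(np.cov((P-c).T));a=V[:,1];a=a*np.sign(a[0]);return c,np.degrees(np.arctan2(a[1],a[0])),np.sqrt(12*w)
E
python3 - <<'E'
from h import *
d=pickle.load(open("s0.pkl","rb"));T,S=d["top"],d["side"]
a=big(mask(T,*BLUE,(380,215,450,300)));b=big(mask(S,*BLUE,(285,275,395,365)))
p,e=tri(T,cen(a),S,cen(b));print("blank top",p,e,yaw(T,a,p[2]),yaw(S,b,p[2]))
# cradle dots (top crop x3.333, side x3.3? scale 400/132=3.03)
t=[(122,75),(236,43),(287,214),(172,246)];q=[(489-400,91),(671-400,38),(729-400,122),(540-400,181)]
# top: TL,TR,BR,BL ; side: match
tt=[(350+x*.3-.35,212+y*.3-.35) for x,y in t];qq=[(270+x*.33-.35,270+y*.33-.35) for x,y in q]
# top TL=far(+x)left(+y) -> side: +x right, +y up
for i,j in((0,1),(1,2),(2,3),(3,0)):
    print("dot",i,tri(T,tt[i],S,qq[j]))
# bed
for n,s,r in(("top",T,(195,230,255,300)),("side",S,(270,170,335,225))):
    m=mask(s,*YEL,r);k,l,st,c=cv2.connectedComponentsWithStats(cv2.dilate(m,np.ones((3,3))));
    print(n,[(st[i,4],c[i]) for i in range(1,k)])
E
```

```text
blank top [ 550.04353715 -187.87561828   73.73528559] 1.3585848601466144 (array([ 550.80240154, -187.90854017]), np.float64(14.177357064751769), array([ 39.33985902, 105.53449147])) (array([ 549.61540328, -187.75582609]), np.float64(14.327171458096238), array([ 41.02811366, 108.77389399]))
dot 0 (array([ 604.66115906, -132.36651928,   74.60468121]), np.float64(0.3066110773187131))
dot 1 (array([ 624.21271529, -210.17625035,   74.90495345]), np.float64(0.640583967031958))
dot 2 (array([ 508.10184309, -239.38787182,   75.60562714]), np.float64(0.4411331852098548))
dot 3 (array([ 488.18085056, -161.62013707,   75.23664222]), np.float64(0.3335472475515236))
top [(np.int32(240), array([241.5, 261.5])), (np.int32(241), array([207.75518672, 270.25726141]))]
side [(np.int32(168), array([297.47619048, 177.30357143])), (np.int32(177), array([308.06214689, 193.42372881]))]
```

Run:
```python
from h import *
d=pickle.load(open("s0.pkl","rb"));T,S=d["top"],d["side"]
def lines(s,r):
    m=cv2.dilate(mask(s,*YEL,r),np.ones((3,3)));k,l=cv2.connectedComponents(m)
    return sorted([(l==i).astype(np.uint8)*255 for i in range(1,k)],key=lambda q:cen(q)[0])
A=lines(T,(195,230,255,300));B=lines(S,(270,170,335,225))
L=tri(T,cen(A[0]),S,cen(B[0]));R=tri(T,cen(A[1]),S,cen(B[1]));print(L,R,(L[0]+R[0])/2)
z=(L[0][2]+R[0][2])/2
for s,Q in((T,A),(S,B)):
    Y=[yaw(s,m,z) for m in Q];print(Y,(Y[0][0]+Y[1][0])/2)
g=lambda s,r:big(mask(s,((0,0,60)),((180,60,190)),r))
# red stop (top view), colour mask
m=big(mask(T,(0,180,120),(8,255,255),(190,225,250,255)));print("stop",cv2.minAreaRect(np.argwhere(m)[:,::-1].astype(np.float32)),[yaw(T,m,z+25)])
# puck
for s,n,r in((T,"t",(315,248,345,275)),(S,"s",(308,255,336,282))):
    m=mask(s,(20,120,80),(35,255,255),r);print(n,cen(m),onz(s,[cen(m)],20))
```

```text
(array([532.27305857, 270.65057453,  71.16322782]), np.float64(0.45670960693507895)) (array([549.59486698, 194.37901261,  71.16362667]), np.float64(1.9479848031381406)) [540.93396278 232.51479357  71.16342725]
[(array([532.59429034, 270.68079353]), np.float64(13.45694013611797), array([ 10.88211135, 112.71573919])), (array([550.66624524, 194.38880491]), np.float64(13.6694494065745), array([ 10.91142321, 112.46979551]))] [541.63026779 232.53479922]
[(array([532.25398568, 270.68885553]), np.float64(13.060475764228908), array([ 17.21650487, 113.52669985])), (array([548.8371919 , 194.33312344]), np.float64(14.82143168681692), array([ 16.43087492, 110.82681419]))] [540.54558879 232.51098949]
stop ((216.18051147460938, 237.69203186035156), (7.656798362731934, 43.16415023803711), 75.3791275024414) [(array([602.16648423, 247.24090405]), np.float64(-76.49150189947495), array([16.99635287, 94.56645917]))]
t [329.04918033 261.78688525] [[550.78602104  -2.56838396  20.        ]]
s [321.50568182 264.28409091] [[550.74145085  -4.64432543  20.        ]]
```

Request:
step_arm([
  [[13, 13, 0, 0, 0, 0, 1], [40, 38, 0, 0, 0, -0.3, 1], [70, 66, 0, 0, 0, -0.6, 1], [102, 97, 0, 0, 0, -0.9, 1], [136, 129, 0, 0, 0, -1.2, 1], [170, 161, 0, 0, 0, -1.5, 1], [204, 194, 0, 0, 0, -1.8, 1], [238, 226, -10, 0, 0, -2.1, 1], [272, 258, -20, 0, 0, -2.4, 1], [304, 289, -30, 0, 0, -2.7, 1], [334, 317, -40, 0, 0, -2.9, 1], [358, 340, -50, 0, 0, -2.9, 1], [373, 354, -60, 0, 0, -2.9, 1], [380.7, 361.5, -64, 0, 0, -2.9, 1], [380.7, 361.5, -64, 0, 0, -2.9, 1], [380.7, 361.5, -64, 0, 0, -2.9, 1]],
], grip_force=20)

```text
clock: 1.7
eef_pos: [549.4, -188.2, 150.2]
tool_rot: [0.992, 0.124, -0.0, 0.0]
ft_force: [0.2, 0.8, -0.4]
opening: 0.3
finger_force: 0.0
```

Run:
```python
from station import ctrl
from h import *
s=ctrl.snapshot("wrist");pickle.dump(s,open("w1.pkl","wb"));cv2.imwrite("pics/w1.png",s["pixels"][:,:,::-1])
o=ctrl.observe();print(o["clock"],o["eef_pos"],o["tool_rot"],o["ft_force"],o["opening"]);print(s["R"],-s["R"].T@s["t"],s["k1"])
```

```text
1.75 [ 549.40873376 -188.63455359  150.51118458] [9.92354173e-01 1.23422452e-01 6.71204896e-05 2.99322248e-04] [-0.31154676  0.14524659  0.18426336] 0.3259042766595229
[[ 2.44658422e-01 -9.69609268e-01 -3.50443519e-04]
 [-9.34898930e-01 -2.35995882e-01  2.65084766e-01]
 [-2.57111350e-01 -6.45275915e-02 -9.64225048e-01]] [ 622.52078742 -169.65946669  320.81890884] -0.03301329088494959
```

View pics/w1.png

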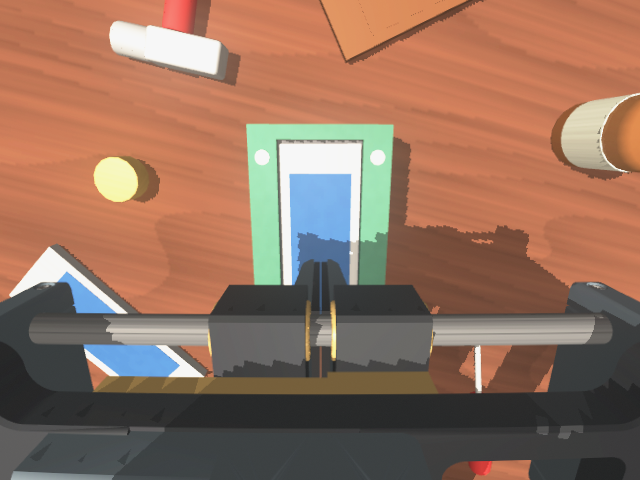

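Run:
```python
from h import *
s=pickle.load(open("w1.pkl","rb"))
a=np.radians(14.2);ax=np.array([np.cos(a),np.sin(a)]);ay=np.array([-ax[1],ax[0]])
P=onz(s,[(279.5,142),(361,142),(282,260),(361,260),(247,125),(393,125),(254,260),(387,260),(262,157),(377,157)],74.7)[:,:2]
for p in P: print(p,(p-[550,-188])@ax,(p-[550,-188])@ay)
```

```text
[ 617.88869926 -141.74422443] 77.1612671972546 28.188847187321045
[ 631.66880972 -196.35627005] 77.12359304911995 -28.134909357478655
[ 534.38233557 -162.05637872] -8.776310243841827 28.98205144411811
[ 548.99313888 -219.9354931 ] -8.8101091648314 -30.71272481698368
[ 623.49399207 -117.71618957] 88.48954665868709 50.107694119158666
[ 647.91481237 -214.51118653] 88.41966967034001 -49.720373161651
[ 529.17993858 -141.50338028] -8.777947497571024 50.1832466112424
[ 553.79918278 -239.02490711] -8.833686496064846 -50.39782652222293
[ 605.02986211 -132.05714946] 67.0716383523047 40.73430469601328
[ 624.68664327 -209.96576196] 67.0162553715554 -39.615791010641665
```

Request:
step_arm([
  [[0, 0, -10, 0, 0, 0, 1], [0, 0, -25, 0, 0, 0, 1], [0, 0, -40, 0, 0, 0, 1], [0, 0, -53, 0, 0, 0, 1], [0, 0, -62, 0, 0, 0, 1], [0, 0, -66, 0, 0, 0, 1], [0, 0, -68, 0, 0, 0, 1], [0, 0, -69, 0, 0, 0, 1], [0, 0, -69.5, 0, 0, 0, 1], [0, 0, -70, 0, 0, 0, 1], [0, 0, -70.5, 0, 0, 0, 1], [0, 0, -71, 0, 0, 0, 1], [0, 0, -71.5, 0, 0, 0, 1], [0, 0, -72, 0, 0, 0, 1], [0, 0, -72.5, 0, 0, 0, 1], [0, 0, -73, 0, 0, 0, 1]],
])

```text
clock: 3.35
eef_pos: [549.9, -188.0, 76.9]
tool_rot: [0.992, 0.124, -0.0, 0.0]
ft_force: [-0.0, -0.1, -0.7]
opening: 0.5
finger_force: 0.0
```

Request:
step_arm([
  [[0, 0, -0.5, 0, 0, 0, 1], [0, 0, -0.5, 0, 0, 0, 1]],
])

```text
clock: 3.55
eef_pos: [550.0, -188.0, 76.9]
tool_rot: [0.992, 0.124, 0.0, 0.0]
ft_force: [-0.3, 0.4, 4.7]
opening: 0.4
finger_force: 2.0
```

Request:
step_arm([
  [[0, 0, -0.4, 0, 0, 0, 1], [0, 0, -0.4, 0, 0, 0, 1]],
])

```text
clock: 3.75
eef_pos: [550.0, -188.0, 76.9]
tool_rot: [0.992, 0.124, 0.0, 0.0]
ft_force: [-2.1, 0.3, 6.4]
opening: 0.0
finger_force: 3.3
```

Request:
step_arm([
  [[0, 0, -0.4, 0, 0, 0, 1], [0, 0, -0.6, 0, 0, 0, 1], [0, 0, -0.6, 0, 0, 0, 1]],
])

```text
clock: 4.05
eef_pos: [550.0, -188.0, 76.9]
tool_rot: [0.992, 0.124, 0.0, 0.0]
ft_force: [-2.3, 0.5, 9.2]
opening: 0.6
finger_force: 4.9
```

Request:
step_arm([
  [[0, 0, -0.3, 0, 0, 0, 1], [-0.5, -0.1, -0.3, 0, 0, 0, 1], [-1, -0.2, -0.3, 0, 0, 0, 1], [-2, -0.5, -0.3, 0, 0, 0, 1], [-3, -0.7, -0.3, 0, 0, 0, 1], [-4, -1, -0.3, 0, 0, 0, 1], [-5, -1.3, -0.3, 0, 0, 0, 1], [-6, -1.5, -0.3, 0, 0, 0, 1], [-7, -1.8, -0.3, 0, 0, 0, 1], [-8, -2, -0.3, 0, 0, 0, 1], [-8, -2, -0.3, 0, 0, 0, 1]],
])

```text
clock: 5.15
eef_pos: [544.5, -190.6, 76.9]
tool_rot: [0.992, 0.124, 0.003, 0.001]
ft_force: [1.9, 0.3, 6.7]
opening: 0.4
finger_force: 3.6
```

```bash
cat > m.py <<'E'
from station import ctrl
from h import *
s=ctrl.snapshot("wrist");o=ctrl.observe();print(o["clock"],o["eef_pos"],o["ft_force"])
a=np.radians(14.2);ax=np.array([np.cos(a),np.sin(a)]);ay=np.array([-ax[1],ax[0]])
# white pixels of blank: far edge seen by wrist
m=big(mask(s,(0,0,170),(180,60,255),(230,60,410,300)))
n=np.argwhere(m);v0=np.percentile(n[:,0],1)
u=n[n[:,0]<v0+3][:,1];print(v0,u.min(),u.max())
P=onz(s,[(u.min(),n[:,0].min()),(u.max()+1,n[:,0].min())],76.7)[:,:2]
for p in P: print(p,(p-[550,-188])@ax,(p-[550,-188])@ay)
E
python3 m.py
```

```text
5.2 [ 544.50135348 -190.61327672   76.93120479] [ 2.52800434 -0.06236217  6.53453559]
144.0 262 377
[ 611.4114361  -144.67623914] 70.1626696832341 26.935339649834237
[ 625.07113683 -198.87244572] 70.11027327360219 -28.955746270867394
```

Request:
step_arm([
  [[0, 0, -0.4, 0, 0, 0, 1], [-0.5, -0.1, -0.7, 0, 0, 0, 1], [-1, -0.2, -0.7, 0, 0, 0, 1], [-2, -0.5, -0.7, 0, 0, 0, 1], [-3, -0.7, -0.7, 0, 0, 0, 1], [-4, -1, -0.7, 0, 0, 0, 1], [-5, -1.3, -0.7, 0, 0, 0, 1], [-6, -1.5, -0.7, 0, 0, 0, 1], [-7, -1.8, -0.7, 0, 0, 0, 1], [-8, -2, -0.7, 0, 0, 0, 1], [-9, -2.3, -0.7, 0, 0, 0, 1], [-10, -2.5, -0.7, 0, 0, 0, 1], [-11, -2.8, -0.7, 0, 0, 0, 1], [-12, -3, -0.7, 0, 0, 0, 1]],
])

```text
clock: 6.6
eef_pos: [533.5, -193.7, 76.9]
tool_rot: [0.992, 0.124, 0.004, 0.002]
ft_force: [2.8, 1.3, 9.4]
opening: 0.4
finger_force: 4.8
```

```bash
python3 m.py
```

```text
6.65 [ 533.30621345 -193.77058236   76.90419171] [2.74448957 0.77325138 8.97250555]
105.0 261 376
[ 619.02044009 -143.40312304] 77.85148799543592 26.303011260480826
[ 632.32968765 -196.18359924] 77.80663551722616 -28.1296326874631
```

Run:
```python
from station import ctrl
from h import *
s=ctrl.snapshot("wrist");pickle.dump(s,open("w2.pkl","wb"))
cv2.imwrite("pics/w2.png",cv2.resize(s["pixels"][60:300,200:440,::-1],(600,600),interpolation=cv2.INTER_CUBIC))
```

```text
(no output)
```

View pics/w2.png

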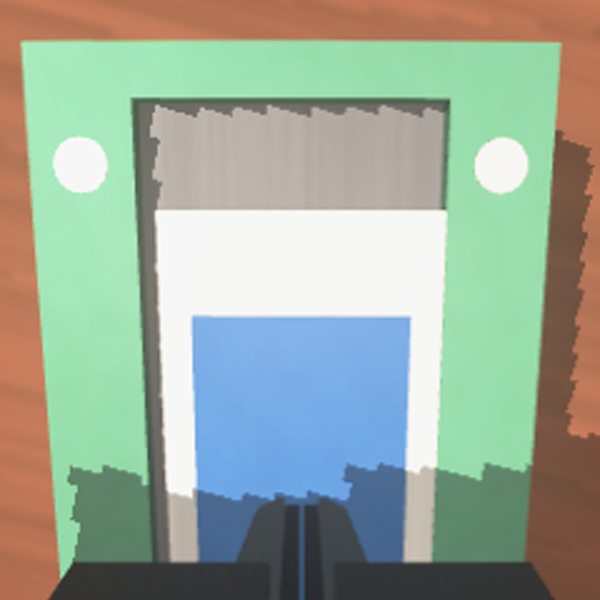

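```bash
cat > m2.py <<'E'
from h import *
import sys
s=pickle.load(open(sys.argv[1],"rb"));uv=eval(sys.argv[2])
a=np.radians(14.2);ax=np.array([np.cos(a),np.sin(a)]);ay=np.array([-ax[1],ax[0]])
P=onz(s,uv,77)[:,:2]
for p in P: print(p.round(1),((p-[550,-188])@ax).round(1),((p-[550,-188])@ay).round(1))
E
python3 m2.py w2.pkl "[(208.8,76.8),(424.5,77),(262,144),(378.6,144),(254,100),(379.6,100),(268,270),(374,270),(222,270),(414,270)]"
```

```text
[ 623.8 -117.8] 88.8 50.0
[ 648.1 -214.4] 88.6 -49.7
[ 600.2 -147.9] 58.6 26.6
[ 614.  -202.3] 58.5 -29.6
[ 618.9 -140.1] 78.5 29.5
[ 633.2 -197.1] 78.5 -29.3
[ 538.1 -164. ] -5.7 26.2
[ 551.7 -218.3] -5.8 -29.8
[ 532.1 -140.4] -5.6 50.6
[ 556.8 -238.9] -5.9 -51.1
```

Request:
step_arm([
  [[-0.5, -0.1, -0.2, 0, 0, 0, 1], [-1, -0.2, -0.2, 0, 0, 0, 1], [-2, -0.4, -0.2, 0, 0, 0, 1], [-3, -0.6, -0.2, 0, 0, 0, 1], [-4, -0.8, -0.2, 0, 0, 0, 1], [-5, -1, -0.2, 0, 0, 0, 1], [-6, -1.3, -0.2, 0, 0, 0, 1], [-7, -1.5, -0.2, 0, 0, 0, 1], [-8, -1.8, -0.2, 0, 0, 0, 1], [-9, -2, -0.2, 0, 0, 0, 1], [-10, -2.3, -0.2, 0, 0, 0, 1], [-11, -2.5, -0.2, 0, 0, 0, 1], [-12, -2.8, -0.2, 0, 0, 0, 1], [-12, -2.8, -0.2, 0, 0, 0, 1]],
])

```text
clock: 8.1
eef_pos: [521.6, -196.7, 76.9]
tool_rot: [0.992, 0.124, 0.004, 0.002]
ft_force: [2.9, 1.0, 10.0]
opening: 0.6
finger_force: 5.4
```

Following well; about 9.5 mm more.

Request:
step_arm([
  [[-1, -0.2, 0, 0, 0, 0, 1], [-2, -0.4, 0, 0, 0, 0, 1], [-3, -0.6, 0, 0, 0, 0, 1], [-4, -0.9, 0, 0, 0, 0, 1], [-5, -1.1, 0, 0, 0, 0, 1], [-6, -1.3, 0, 0, 0, 0, 1], [-7, -1.6, 0, 0, 0, 0, 1], [-8, -1.9, 0, 0, 0, 0, 1], [-9, -2.1, 0, 0, 0, 0, 1], [-9.5, -2.2, 0, 0, 0, 0, 1], [-9.5, -2.2, 0, 0, 0, 0, 1]],
])

```text
clock: 9.2
eef_pos: [512.2, -199.0, 76.9]
tool_rot: [0.992, 0.124, 0.004, 0.002]
ft_force: [2.5, 1.3, 11.0]
opening: 0.7
finger_force: 5.4
```

```bash
cat > edge.py <<'E'
from station import ctrl
from h import *
import sys
s=ctrl.snapshot("wrist");o=ctrl.observe();pickle.dump(s,open(sys.argv[1],"wb"));print(o["clock"],o["eef_pos"].round(2),o["ft_force"].round(1))
hsv=cv2.cvtColor(s["pixels"],cv2.COLOR_RGB2HSV)
for c in(290,320,345):
    w=((hsv[:,c,2]>215)&(hsv[:,c,1]<30)).astype(int);r=np.nonzero(w)[0];r=r[(r>60)&(r<300)];print(c,r.min(),r.max(),len(r))
E
python3 edge.py w3.pkl
```

```text
9.25 [ 512.2  -199.02   76.93] [ 3.9  0.4 10.2]
290 144 185 42
320 144 185 42
345 144 185 42
```

Request:
step_arm([
  [[1.2, 0.3, 0, 0, 0, 0, 1], [2.4, 0.6, 0.5, 0, 0, 0, 1], [2.8, 0.7, 1.5, 0, 0, 0, 1], [2.8, 0.7, 4, 0, 0, 0, 1], [2.8, 0.7, 10, 0, 0, 0, 1], [2.8, 0.7, 20, 0, 0, 0, -1], [0, 0, 32, 0, 0, 0, -1], [-8, -2, 38, 0, 0, 0, -1], [-20, -6, 38, 0, 0, 0, -1], [-32, -10, 38, 0, 0, 0, -1], [-43, -13, 38, 0, 0, 0, -1], [-49, -14.6, 38, 0, 0, 0, -1], [-50.5, -15, 38, 0, 0, 0, -1], [-50.5, -15, 38, 0, 0, 0, -1], [-50.5, -15, 38, 0, 0, 0, -1]],
])

```text
clock: 10.75
eef_pos: [458.3, -213.1, 112.3]
tool_rot: [0.992, 0.124, 0.0, 0.0]
ft_force: [0.2, 0.3, -0.8]
opening: 77.8
finger_force: 0.0
```

Run:
```python
from station import ctrl
from h import *
s=ctrl.snapshot("wrist");pickle.dump(s,open("w4.pkl","wb"));cv2.imwrite("pics/w4.png",s["pixels"][:,:,::-1])
o=ctrl.observe();print(o["clock"],o["eef_pos"],o["tool_rot"],o["ft_force"],o["opening"])
```

```text
10.8 [ 458.38850843 -213.0352965   112.22840685] [9.92297636e-01 1.23876454e-01 1.42369718e-04 7.29086596e-05] [ 0.78027996 -0.02111108  0.08978306] 81.46221868151349
```

View pics/w4.png

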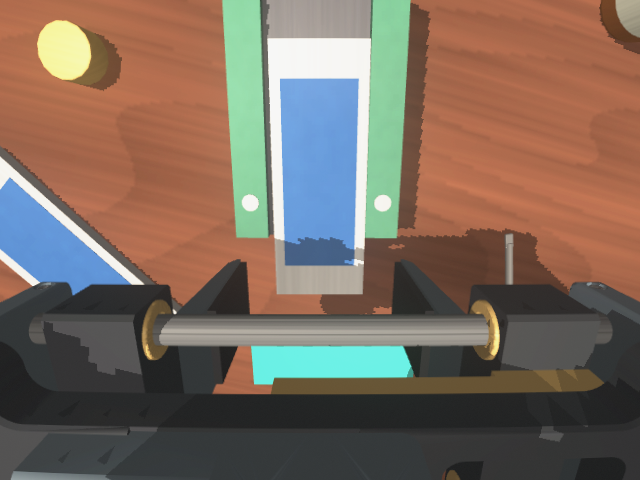

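```bash
python3 m2.py w4.pkl "[(236,237),(398,238),(277,294),(363,294),(267,38),(370.5,38),(320,237.5),(320,294)]"
```

```text
[ 465.4 -157.2] -74.4 50.6
[ 489.4 -254.9] -75.1 -50.0
[ 434.1 -190. ] -112.8 26.5
[ 447.8 -244.3] -112.8 -29.5
[ 579.2 -152.7] 37.0 27.0
[ 592.9 -207. ] 36.9 -29.0
[ 477.9 -207.8] -74.8 -1.5
[ 441.  -217.1] -112.8 -1.5
```

Request:
step_arm([
  [[0, 0, -8, 0, 0, 0, -1], [0, 0, -18, 0, 0, 0, -1], [0, 0, -30, 0, 0, 0, -1], [0, 0, -42, 0, 0, 0, -1], [0, 0, -52, 0, 0, 0, -1], [0, 0, -57, 0, 0, 0, -1], [0, 0, -58.3, 0, 0, 0, -1], [0, 0, -58.3, 0, 0, 0, -1], [0, 0, -58.3, 0, 0, 0, 0.1], [0, 0, -58.3, 0, 0, 0, 0.2], [0, 0, -58.3, 0, 0, 0, 0.3], [0, 0, -58.3, 0, 0, 0, 0.4], [0, 0, -58.3, 0, 0, 0, 0.5], [0, 0, -58.3, 0, 0, 0, 1], [0, 0, -58.3, 0, 0, 0, 1]],
], grip_force=15)

```text
clock: 12.3
eef_pos: [457.9, -212.8, 54.1]
tool_rot: [0.992, 0.124, -0.0, -0.0]
ft_force: [-0.2, 2.4, 3.4]
opening: 56.3
finger_force: 15.0
```

Request:
step_arm([
  [[0, 0, 0, 0, 0, 0, 1], [0, 0, 0, 0, 0, 0, 1], [0, 0, 0, 0, 0, 0, 1], [0, 0, 0, 0, 0, 0, 1]],
], grip_force=55)

```text
clock: 12.7
eef_pos: [457.8, -212.8, 54.1]
tool_rot: [0.992, 0.124, -0.0, -0.0]
ft_force: [-1.9, 3.9, 5.5]
opening: 55.7
finger_force: 55.0
```

Request:
step_arm([
  [[0, 0, 0.5, 0, 0, 0, 1], [0, 0, 1, 0, 0, 0, 1], [0, 0, 2, 0, 0, 0, 1], [0, 0, 3, 0, 0, 0, 1], [0, 0, 4.5, 0, 0, 0, 1], [0, 0, 6, 0, 0, 0, 1], [0, 0, 8, 0, 0, 0, 1], [0, 0, 11, 0, 0, 0, 1], [0, 0, 15, 0, 0, 0, 1], [0, 0, 20, 0, 0, 0, 1], [0, 0, 25, 0, 0, 0, 1], [0, 0, 29, 0, 0, 0, 1], [0, 0, 30, 0, 0, 0, 1], [0, 0, 30, 0, 0, 0, 1]],
], grip_force=60)

```text
clock: 14.1
eef_pos: [458.0, -213.1, 84.2]
tool_rot: [0.992, 0.124, 0.0, 0.0]
ft_force: [0.3, -0.2, -5.8]
opening: 55.5
finger_force: 60.0
```

Run:
```python
from station import ctrl
from h import *
s=ctrl.snapshot("wrist");pickle.dump(s,open("w5.pkl","wb"));t=ctrl.snapshot("side")
cv2.imwrite("pics/w5.png",np.hstack([cv2.resize(s["pixels"][0:300,170:470,::-1],(400,400)),cv2.resize(t["pixels"][220:420,220:420,::-1],(400,400))]))
o=ctrl.observe();print(o["clock"],o["eef_pos"],o["tool_rot"],o["ft_force"],o["wrist_torque"],o["opening"])
```

```text
14.2 [ 457.79602268 -212.954727     83.85037916] [ 9.92309308e-01  1.23782921e-01 -1.56708559e-04 -4.73265991e-05] [-0.60432777  0.49320189 -5.63554678] [-0.05086241  0.30746886  0.01204533] 55.15494779770971
```

View pics/w5.png

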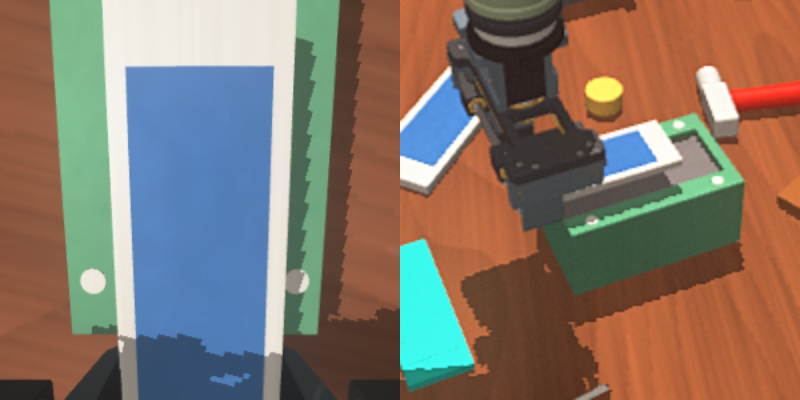

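Request:
step_arm([
  [[0, 0, 8, 0, 0, 0, 1], [0, 3, 18, 0, 0, 0, 1], [0, 10, 28, 0, 0, 0, 1], [0, 21, 36, 0, 0, 0, 1], [0, 37, 40, 0, 0, 0, 1], [0, 57, 40, 0, 0, 0, 1], [0, 81, 40, 0, 0, 0, 1], [0, 108, 40, 0, 0, -0.1, 1], [-1, 138, 40, 0, 0, -0.2, 1], [-1, 170, 40, 0, 0, -0.3, 1], [-1, 203, 40, 0, 0, -0.3, 1], [-2, 236, 40, 0, 0, -0.4, 1], [-2, 269, 40, 0, 0, -0.5, 1], [-2, 300, 40, 0, 0, -0.6, 1], [-3, 329, 40, 0, 0, -0.6, 1], [-3, 355, 40, 0, 0, -0.7, 1], [-3, 378, 40, 0, 0, -0.7, 1], [-3, 397, 40, 0, 0, -0.8, 1], [-3.6, 411, 40, 0, 0, -0.8, 1], [-3.6, 420, 40, 0, 0, -0.8, 1]],
])

```text
clock: 16.2
eef_pos: [453.4, 208.5, 124.0]
tool_rot: [0.993, 0.118, -0.0, -0.0]
ft_force: [0.1, 0.1, -4.6]
opening: 55.7
finger_force: 60.0
```

Request:
step_arm([
  [[0, 4.9, 0, 0, 0, 0, 1], [0, 4.9, 0, 0, 0, 0, 1], [0, 4.9, 0, 0, 0, 0, 1], [0, 4.9, 0, 0, 0, 0, 1]],
])

```text
clock: 16.6
eef_pos: [454.3, 211.2, 123.9]
tool_rot: [0.993, 0.116, -0.0, 0.0]
ft_force: [0.2, 0.3, -5.1]
opening: 55.4
finger_force: 60.0
```

Run:
```python
from station import ctrl
from h import *
s=ctrl.snapshot("wrist");pickle.dump(s,open("w6.pkl","wb"));t=ctrl.snapshot("side");pickle.dump(t,open("s6.pkl","wb"))
cv2.imwrite("pics/w6.png",np.hstack([cv2.resize(s["pixels"][0:320,160:480,::-1],(400,400)),cv2.resize(t["pixels"][90:250,220:380,::-1],(400,400))]))
o=ctrl.observe();print(o["clock"],o["eef_pos"],o["tool_rot"],o["ft_force"],o["wrist_torque"],o["opening"])
```

```text
16.7 [454.4046813  211.29089187 123.97344516] [ 9.93204510e-01  1.16382063e-01 -7.45499953e-05  1.07224061e-04] [-0.24713256  0.37415752 -5.68883826] [-0.01238889  0.3147396  -0.0400005 ] 55.54006369508433
```

View pics/w6.png

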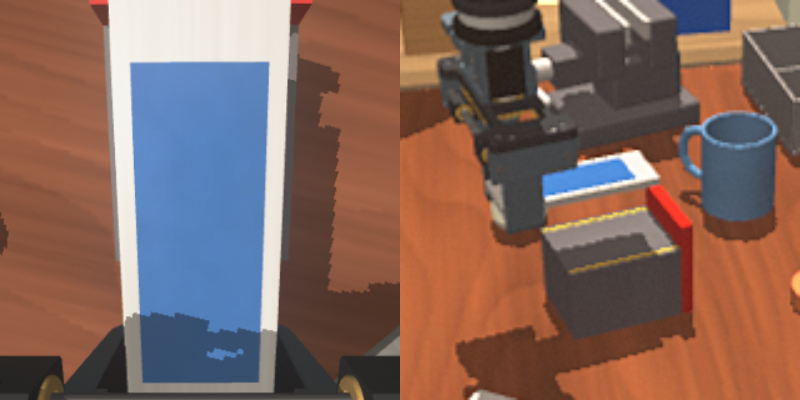

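Run:
```python
from h import *
s=pickle.load(open("w6.pkl","rb"));hsv=cv2.cvtColor(s["pixels"],cv2.COLOR_RGB2HSV)
T=np.array([454.4,211.6])
a=np.radians(13.4);ax=np.array([np.cos(a),np.sin(a)]);ay=np.array([-ax[1],ax[0]])
def show(n,uv,z):
    for p in onz(s,uv,z)[:,:2]: print(n,((p-T)@ax).round(1),((p-T)@ay).round(1))
b=big(mask(s,*BLUE,(160,0,480,320)));c=cv2.approxPolyDP(max(cv2.findContours(b,0,1)[0],key=cv2.contourArea),6,True).reshape(-1,2);print(c)
show("blue",c,147)
for v in(60,100,150,190):
    r=hsv[v,220:420];g=np.nonzero((r[:,1]<40)&(r[:,2]<180)&(r[:,2]>60))[0]+220;print(v,g)
    if len(g): show("bed",[(g.min(),v),(g.max()+1,v)],72)
m=mask(s,(0,170,90),(6,255,255),(200,0,460,60));ys,xs=np.nonzero(m);print(xs.min(),xs.max(),ys.max())
for h in(0,1):
    q=(xs<320) if h==0 else (xs>320); print([(y,xs[q&(ys==y)].min(),xs[q&(ys==y)].max()) for y in sorted(set(ys[q]))][::4])
```

```text
[[374  50]
 [265  51]
 [275 305]
 [365 305]]
blue 111.4 -21.4
blue 111.1 21.2
blue 2.8 21.0
blue 2.7 -21.3
60 [245 246 247 248 390 391 392 393 394 395 396]
bed 124.6 44.2
bed 124.5 -45.9
100 [247 248 249 250 389 390 391 392 393 394]
bed 102.2 44.1
bed 102.0 -45.9
150 [250 251 252 387 388 389 390 391 392]
bed 72.6 43.8
bed 72.5 -46.1
190 [252 253 254 385 386 387 388 389 390]
bed 47.5 43.9
bed 47.3 -46.1
232 409 3
[(np.int64(0), np.int64(232), np.int64(245))]
[(np.int64(0), np.int64(393), np.int64(409))]
```

Request:
step_arm([
  [[0, -0.5, -5, 0, 0, 0.2, 1], [0.2, -1.1, -14, 0, 0, 0.2, 1], [0.2, -1.1, -26, 0, 0, 0.2, 1], [0.2, -1.1, -38, 0, 0, 0.2, 1], [0.2, -1.1, -48, 0, 0, 0.2, 1], [0.2, -1.1, -55, 0, 0, 0.2, 1], [0.2, -1.1, -59, 0, 0, 0.2, 1], [0.2, -1.1, -60.5, 0, 0, 0.2, 1], [0.2, -1.1, -61, 0, 0, 0.2, 1], [0.2, -1.1, -61, 0, 0, 0.2, 1]],
])

```text
clock: 17.7
eef_pos: [454.9, 210.9, 63.3]
tool_rot: [0.993, 0.119, 0.0, -0.0]
ft_force: [0.3, 0.0, -5.3]
opening: 55.4
finger_force: 60.0
```

Run:
```python
from station import ctrl
from h import *
s=ctrl.snapshot("wrist");pickle.dump(s,open("w7.pkl","wb"));t=ctrl.snapshot("side");pickle.dump(t,open("s7.pkl","wb"))
cv2.imwrite("pics/w7.png",np.hstack([cv2.resize(s["pixels"][0:320,160:480,::-1],(400,400)),cv2.resize(t["pixels"][130:250,240:360,::-1],(400,400))]))
o=ctrl.observe();print(o["clock"],o["eef_pos"],o["tool_rot"],o["ft_force"],o["wrist_torque"],o["opening"])
hsv=cv2.cvtColor(s["pixels"],cv2.COLOR_RGB2HSV)
T=o["eef_pos"][:2];q=o["tool_rot"];a=2*np.arctan2(q[1],q[0]);print(np.degrees(a));ax=np.array([np.cos(a),np.sin(a)]);ay=np.array([-ax[1],ax[0]])
for v in(60,100,150,190,220):
    r=hsv[v,200:440];g=np.nonzero((r[:,0]>20)&(r[:,0]<36)&(r[:,1]>70))[0]+200
    if len(g)>1:
        for k in(g[g<320],g[g>320]):
            if len(k): print(v,k.min(),k.max(),[((p-T)@ay).round(1) for p in onz(s,[(k.min(),v),(k.max()+1,v)],72)[:,:2]])
```

```text
17.8 [454.87296395 210.90572533  63.37771637] [ 9.92945890e-01  1.18567420e-01  4.66646578e-04 -9.69898546e-05] [ 0.18311013  0.14234213 -4.82525497] [-0.0739299   0.26835452  0.04059295] 55.212610502816794
13.618864609601923
60 228 232 [np.float64(39.9), np.float64(37.7)]
60 410 415 [np.float64(-38.7), np.float64(-41.3)]
100 230 234 [np.float64(40.0), np.float64(37.8)]
100 408 412 [np.float64(-38.8), np.float64(-41.0)]
150 233 237 [np.float64(40.1), np.float64(37.8)]
150 405 409 [np.float64(-38.7), np.float64(-41.0)]
190 235 240 [np.float64(40.3), np.float64(37.5)]
190 402 407 [np.float64(-38.4), np.float64(-41.3)]
220 237 241 [np.float64(40.3), np.float64(37.8)]
220 400 405 [np.float64(-38.3), np.float64(-41.2)]
```

View pics/w7.png

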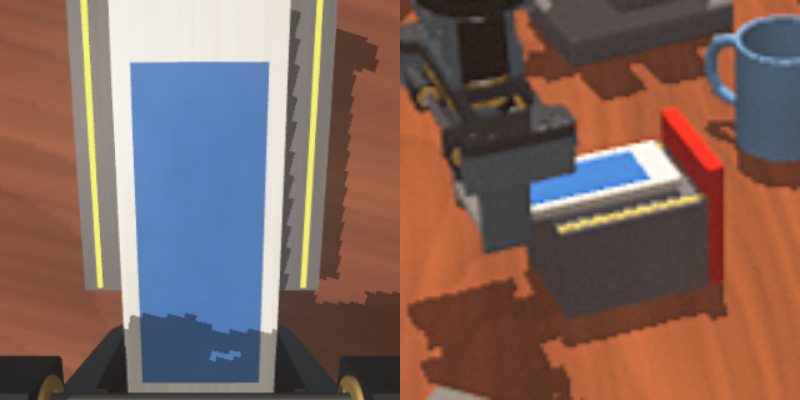

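Request:
step_arm([
  [[0, -0.2, -0.5, 0, 0, 0, 1], [0.1, -0.4, -1, 0, 0, 0, 1], [0.1, -0.4, -1.5, 0, 0, 0, 1], [0.1, -0.4, -2, 0, 0, 0, 1], [0.1, -0.4, -2.5, 0, 0, 0, 1], [0.1, -0.4, -3, 0, 0, 0, 1], [0.1, -0.4, -3.5, 0, 0, 0, 1], [0.1, -0.4, -4, 0, 0, 0, 1], [0.1, -0.4, -4, 0, 0, 0, 1]],
])

```text
clock: 18.7
eef_pos: [455.0, 210.5, 59.2]
tool_rot: [0.993, 0.119, 0.0, -0.0]
ft_force: [0.4, 0.1, -3.1]
opening: 55.6
finger_force: 60.0
```

Request:
step_arm([
  [[0, 0, -0.5, 0, 0, 0, 1], [0, 0, -1, 0, 0, 0, 1], [0, 0, -1, 0, 0, 0, 1]],
])

```text
clock: 19.0
eef_pos: [455.0, 210.5, 58.9]
tool_rot: [0.993, 0.119, 0.001, -0.0]
ft_force: [-2.4, -0.4, 3.2]
opening: 55.3
finger_force: 60.0
```

Request:
step_arm([
  [[0, 0, 0.2, 0, 0, 0, 1], [0, 0, 0.4, 0, 0, 0, 1], [1, 0.2, 0.4, 0, 0, 0, 1], [2, 0.5, 0.4, 0, 0, 0, 1], [3, 0.7, 0.4, 0, 0, 0, 1], [4, 1, 0.4, 0, 0, 0, 1], [5, 1.2, 0.4, 0, 0, 0, 1], [6, 1.4, 0.4, 0, 0, 0, 1], [7, 1.7, 0.4, 0, 0, 0, 1], [8, 1.9, 0.4, 0, 0, 0, 1], [8, 1.9, 0.4, 0, 0, 0, 1]],
])

```text
clock: 20.1
eef_pos: [463.1, 212.5, 58.9]
tool_rot: [0.993, 0.119, 0.0, -0.0]
ft_force: [-2.2, -0.1, 6.4]
opening: 55.0
finger_force: 60.0
```

Run:
```python
from station import ctrl
from h import *
s=ctrl.snapshot("wrist");pickle.dump(s,open("w8.pkl","wb"));o=ctrl.observe();print(o["clock"],o["eef_pos"],o["tool_rot"],o["ft_force"])
hsv=cv2.cvtColor(s["pixels"],cv2.COLOR_RGB2HSV)
T=o["eef_pos"][:2];q=o["tool_rot"];a=2*np.arctan2(q[1],q[0]);print(np.degrees(a));ax=np.array([np.cos(a),np.sin(a)]);ay=np.array([-ax[1],ax[0]])
for v in(30,60,100,150,190):
    r=hsv[v,200:440];g=np.nonzero((r[:,0]>20)&(r[:,0]<36)&(r[:,1]>70))[0]+200
    w=np.nonzero((r[:,1]<30)&(r[:,2]>200))[0]+200
    P=[onz(s,[(k.min()+k.max()+1)/2*np.array([1,0])+[0,v]],74)[0,:2] for k in(g[g<320],g[g>320]) if len(k)]
    W=onz(s,[(w.min(),v),(w.max()+1,v)],82)[:,:2]
    print(v,[((p-T)@ay).round(2) for p in P],[((p-T)@ay).round(2) for p in W],w.min(),w.max())
m=mask(s,(0,170,90),(6,255,255),(200,0,460,100));ys,xs=np.nonzero(m)
if len(ys): print(xs.min(),xs.max(),ys.max())
```

```text
20.15 [463.09838916 212.55218307  58.95173889] [ 9.92948278e-01  1.18547092e-01  5.14707326e-04 -1.97120261e-04] [-2.58583981 -1.08551018  6.42229352]
13.616519168248216
30 [np.float64(38.86), np.float64(-39.04)] [np.float64(28.32), np.float64(-27.73)] 247 391
60 [np.float64(38.74), np.float64(-38.9)] [np.float64(28.44), np.float64(-27.43)] 248 389
100 [np.float64(38.88), np.float64(-39.02)] [np.float64(28.37), np.float64(-27.71)] 250 388
150 [np.float64(38.69), np.float64(-39.01)] [np.float64(28.11), np.float64(-27.8)] 253 386
190 [np.float64(38.92), np.float64(-38.99)] [np.float64(28.08), np.float64(-27.73)] 255 384
```

Request:
step_arm([
  [[0, 0, 0.4, 0, 0, 0, 1], [0.5, 0.1, 0.6, 0, 0, 0, 1], [1, 0.2, 0.6, 0, 0, 0, 1], [1.5, 0.3, 0.6, 0, 0, 0, 1], [2, 0.4, 0.6, 0, 0, 0, 1], [2.5, 0.5, 0.6, 0, 0, 0, 1]],
])

```text
clock: 20.75
eef_pos: [465.2, 212.8, 59.0]
tool_rot: [0.993, 0.119, 0.0, 0.0]
ft_force: [-2.3, -1.0, 5.1]
opening: 55.5
finger_force: 60.0
```

Request:
step_arm([
  [[0.5, 0.1, 0, 0, 0, 0, 1], [1, 0.2, 0, 0, 0, 0, 1], [1, 0.2, 0, 0, 0, 0, 1]],
])

```text
clock: 21.05
eef_pos: [466.3, 213.0, 59.0]
tool_rot: [0.993, 0.119, 0.0, 0.0]
ft_force: [-2.6, -0.2, 4.0]
opening: 55.6
finger_force: 60.0
```

Request:
step_arm([
  [[0.5, 0.1, 0.2, 0, 0, 0, 1], [1, 0.3, 0.2, 0, 0, 0, 1], [1, 0.3, 0.2, 0, 0, 0, 1]],
])

```text
clock: 21.35
eef_pos: [467.2, 213.2, 59.0]
tool_rot: [0.993, 0.119, -0.0, 0.0]
ft_force: [-1.1, -0.4, 2.8]
opening: 55.1
finger_force: 60.0
```

Request:
step_arm([
  [[0.5, 0.1, 0, 0, 0, 0, 1], [1, 0.3, 0, 0, 0, 0, 1], [1, 0.3, 0, 0, 0, 0, 1]],
])

```text
clock: 21.65
eef_pos: [467.6, 213.3, 59.0]
tool_rot: [0.993, 0.119, -0.001, 0.0]
ft_force: [-4.4, -0.9, 3.3]
opening: 55.3
finger_force: 60.0
```

Contact looks to be starting; one more small push.

Request:
step_arm([
  [[0.5, 0.1, 0, 0, 0, 0, 1], [1, 0.2, 0, 0, 0, 0, 1], [1, 0.2, 0, 0, 0, 0, 1]],
])

```text
clock: 21.95
eef_pos: [467.6, 213.3, 59.0]
tool_rot: [0.993, 0.118, -0.002, 0.0]
ft_force: [-5.8, -1.2, 4.6]
opening: 54.9
finger_force: 60.0
```

Request:
step_arm([
  [[0.4, 0.1, 0.2, 0, 0, 0, 1], [0.8, 0.2, 0.4, 0, 0, 0, 1], [0.8, 0.2, 0.5, 0, 0, 0, 1], [0.8, 0.2, 0.5, 0, 0, 0, 1]],
])

```text
clock: 22.35
eef_pos: [467.6, 213.3, 59.0]
tool_rot: [0.993, 0.118, -0.003, 0.0]
ft_force: [-6.9, -1.7, 3.8]
opening: 55.5
finger_force: 60.0
```

```bash
cat > fin.py <<'E'
from station import ctrl
from h import *
import sys
s=ctrl.snapshot("wrist");t=ctrl.snapshot("top");d=ctrl.snapshot("side");pickle.dump((s,t,d),open(sys.argv[1]+".pkl","wb"))
o=ctrl.observe();print(o["clock"],o["eef_pos"],o["ft_force"],o["opening"],o["finger_force"])
cv2.imwrite(f"pics/{sys.argv[1]}.png",np.hstack([cv2.resize(s["pixels"][0:320,160:480,::-1],(400,400)),cv2.resize(d["pixels"][130:250,240:360,::-1],(400,400))]))
hsv=cv2.cvtColor(s["pixels"],cv2.COLOR_RGB2HSV)
T=o["eef_pos"][:2];q=o["tool_rot"];a=2*np.arctan2(q[1],q[0]);print(np.degrees(a));ax=np.array([np.cos(a),np.sin(a)]);ay=np.array([-ax[1],ax[0]])
for v in(30,60,100,150,190):
    r=hsv[v,200:440];g=np.nonzero((r[:,0]>20)&(r[:,0]<36)&(r[:,1]>70))[0]+200
    w=np.nonzero((r[:,1]<30)&(r[:,2]>200))[0]+200
    P=[onz(s,[(k.min()+k.max()+1)/2*np.array([1,0])+[0,v]],74)[0,:2] for k in(g[g<320],g[g>320]) if len(k)]
    W=onz(s,[(w.min(),v),(w.max()+1,v)],82)[:,:2] if len(w) else []
    print(v,[((p-T)@ay).round(2) for p in P],[((p-T)@ay).round(2) for p in W])
E
python3 fin.py f1
```

```text
22.5 [467.58972629 213.3179878   59.02386191] [-7.26191754 -1.03963779  4.24695053] 55.70372588558418 59.993517994880676
13.607632621209788
30 [np.float64(39.12), np.float64(-38.85)] [np.float64(28.22), np.float64(-27.57)]
60 [np.float64(39.02), np.float64(-38.73)] [np.float64(28.36), np.float64(-27.68)]
100 [np.float64(39.2), np.float64(-38.66)] [np.float64(28.31), np.float64(-27.58)]
150 [np.float64(39.05), np.float64(-38.89)] [np.float64(28.06), np.float64(-27.7)]
190 [np.float64(38.88), np.float64(-38.68)] [np.float64(28.06), np.float64(-27.65)]
```

Request:
step_arm([
  [[-0.6, -0.1, 0.2, 0, 0, 0, 1], [-1.2, -0.3, 0.3, 0, 0, 0, 1], [-1.2, -0.3, 0.3, 0, 0, 0, 1]],
], grip_force=15)

```text
clock: 22.8
eef_pos: [467.7, 213.4, 59.1]
tool_rot: [0.993, 0.119, -0.001, 0.0]
ft_force: [-4.4, -1.2, -3.2]
opening: 56.1
finger_force: 15.0
```

Request:
step_arm([
  [[0, 0, 0, 0, 0, 0, 1], [0, 0, 0, 0, 0, 0, 1], [0, 0, 0, 0, 0, 0, -0.23], [0, 0, 0, 0, 0, 0, -0.26], [0, 0, 0, 0, 0, 0, -0.3], [0, 0, 0, 0, 0, 0, -0.4], [0, 0, 0, 0, 0, 0, -0.6], [0, 0, 0, 0, 0, 0, -0.8], [0, 0, 0, 0, 0, 0, -0.8]],
], grip_force=5)

```text
clock: 23.7
eef_pos: [468.9, 213.7, 60.1]
tool_rot: [0.993, 0.119, 0.0, 0.0]
ft_force: [1.0, 0.2, 0.1]
opening: 81.5
finger_force: 0.0
```

```bash
python3 fin.py f2
```

```text
23.85 [468.80042862 213.6381484   59.97036302] [ 0.62851978 -0.49228507  0.2842442 ] 81.91021244356418 0.0
13.621190388739956
30 [np.float64(39.15), np.float64(-38.85)] [np.float64(28.16), np.float64(-27.88)]
60 [np.float64(39.03), np.float64(-38.71)] [np.float64(27.89), np.float64(-27.98)]
100 [np.float64(39.18), np.float64(-38.82)] [np.float64(28.21), np.float64(-27.86)]
150 [np.float64(38.99), np.float64(-38.79)] [np.float64(27.93), np.float64(-27.54)]
190 [np.float64(39.0), np.float64(-38.77)] [np.float64(27.89), np.float64(-27.89)]
```

View pics/f2.png

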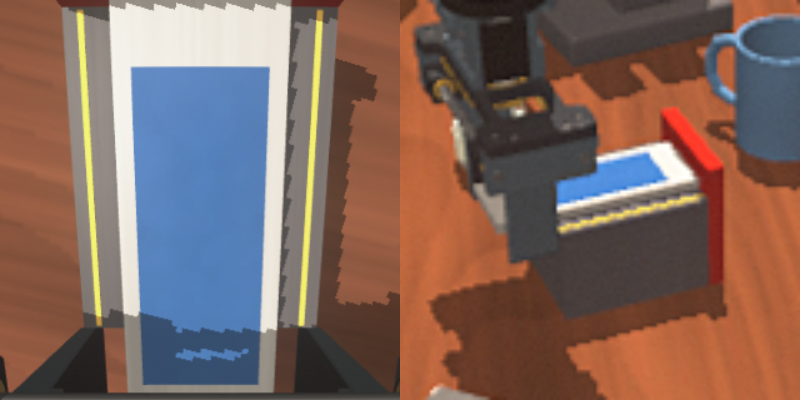

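Request:
step_arm([
  [[0, 0, 0.5, 0, 0, 0, -1], [0, 0, 2, 0, 0, 0, -1], [0, 0, 6, 0, 0, 0, -1], [0, 0, 14, 0, 0, 0, -1], [0, 0, 26, 0, 0, 0, -1], [0, 0, 42, 0, 0, 0, -1], [0, 0, 60, 0, 0, 0, -1], [-10, -3, 80, 0, 0, 0, -1], [-22, -6, 100, 0, 0, 0, -1], [-34, -9, 115, 0, 0, 0, -1], [-42, -11, 120, 0, 0, 0, -1], [-45, -12, 120, 0, 0, 0, -1], [-45, -12, 120, 0, 0, 0, -1]],
])

```text
clock: 25.15
eef_pos: [423.3, 201.5, 179.8]
tool_rot: [0.993, 0.119, -0.0, 0.0]
ft_force: [-0.4, -0.0, -1.0]
opening: 91.0
finger_force: 0.0
```

Run:
```python
from station import ctrl
from h import *
s=ctrl.snapshot("wrist");t=ctrl.snapshot("top");d=ctrl.snapshot("side")
cv2.imwrite("pics/end.png",np.hstack([cv2.resize(s["pixels"][0:320,160:480,::-1],(400,400)),cv2.resize(d["pixels"][130:250,240:360,::-1],(400,400))]))
b=big(mask(t,*BLUE,(190,220,260,320)));print("blank",yaw(t,b,80))
b=big(mask(d,*BLUE,(260,150,350,240)));print("blank",yaw(d,b,82))
o=ctrl.observe();print(o["clock"],o["eef_pos"],o["ft_force"])
```

```text
blank (array([530.08646431, 226.9340935 ]), np.float64(20.489069229314083), array([ 34.29947745, 100.11820439]))
blank (array([521.84206627, 222.19418269]), np.float64(13.38565339508629), array([ 38.70907984, 107.19822886]))
25.3 [423.81031074 201.62603402 179.26071323] [-0.02736137  1.03151005  0.38646285]
```

View pics/end.png

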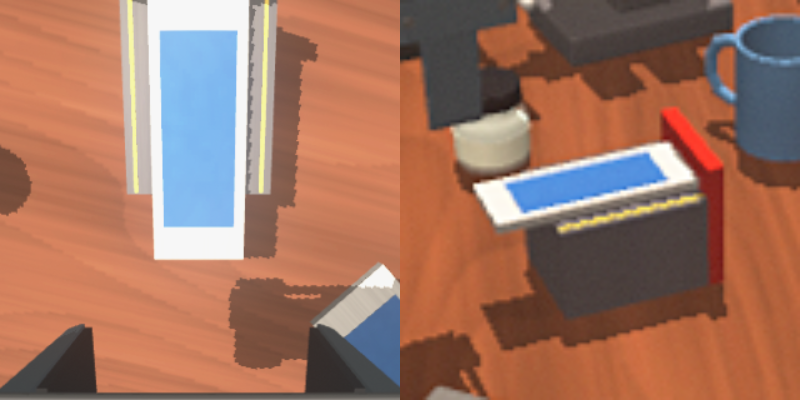

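```bash
python3 -c "
from station import ctrl
print(ctrl.job_done())"
```

```text
the job is handed in; nothing more can be done
None
```

The job is handed in: the blank lies flat on the bed, centred to within about 0.3 mm between the yellow lines and pushed home on the red stop with about 7 N, and it took about 25 s of the 69 s, with no press or push above about 11 N (60 N grip) and no bystander touched.

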